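# Hook the hidden drawer out from under the riser

## Robot

A 7-joint arm with a two-finger parallel gripper is mounted at the origin on a cart in front of the work surface, level with it; the furniture and walls round the work are solid. World frame = base frame: x ahead of the robot, y to its left, z up, the work surface at z = 0. Lengths are in m, angles in rad, forces in N, time in s.
With the tool pointing down it reaches from about 0.425 to 0.925 m from the base axis. Payload 6.8 kg.
Tool frame: the origin (TCP) lies on the centre line of the jaws, within the pads' length; the fingertips stand 8 mm ahead of it and the grasp point (between the pads) lies 11 mm behind it (bot.tips_ahead is the distance from the TCP to the fingertips, in m); z points along the fingers, y is the line along which they close (so a half turn about z gives the same grasp; the last joint's range is limited). The gripper opens to 85 mm and grips with 20 to 120 N. Pads are 22 mm wide; open, the fingers measure 114 mm over their backs; the gripper's body (76 mm by 85 mm) begins 54 mm behind the grasp point. The pads swing forward as they close: fully open they stand 13 mm farther back than shut.
Start: joints at [-1.253, 0.477, 0.022, 1.555, -0.011, 1.109, -0.083], TCP at [0.279, 0.615, 0.239] pointing down, gripper open.
Joint ranges: [-2.96, 2.96], [-0.34, 2.1], [-1.41, 1.46], [0.24, 2.44], [-1.37, 4.51], [0.17, 1.92], [-2.96, 2.96]. Speed limits (rad/s): [2.39, 2.39, 3.14, 3.14, 3.14, 3.14, 3.14].

## Interface

Orientations are given as a unit quaternion [w, x, y, z].
In Python, from station import bot gives the robot as it stands.
- The arm moves only by the tool send_rows, never from a script. Its argument "deltas" is text: rows parted by semicolons, each of 4 numbers parted by spaces: the shift along the tool's x, y, z in m, then the turn about the tool's z in degrees. In form: x y z spin; .... A call has 1 to 5 rows; each row is the pose to reach, as a shift and turn from the pose commanded when the call began, along the tool's axes at that moment; what a row does not reach only later rows make up. A row lasts 1/10 s, in which the tool goes at most 50 mm and 8.59 degrees, less where a joint would pass 70% of its speed; a pose out of reach is approached as far as the arm can. A call with a gripper value outside its range is refused whole. "claw" is the opening, from 0 (shut) to 1 (fully open), set as the call begins (left out, the last holds). The fingers move at their own pace and stop on an object; "force" is the grip in N (left out, the last holds). Time passes only in rows, so rows that repeat a pose let the fingers close. It gives the time, the measured TCP pose, the force, the opening and the grip force at its end, in the units of the state.
- bot.get_obs(): the state, without advancing time (a new reading comes with each control period).
- bot.read_camera(name): name is "scene" or "top" or "wrist"; returns a dict with "img" (480x640x3 uint8, red, green, blue), "depth" (480x640 float32, m along the optical axis (not along the pixel's ray), 0 where there is no reading), "fx", "fy", "cx", "cy" (pixels), "dist_coeffs" ([k1, k2, p1, p2, k3] as OpenCV has them; the pictures are not rectified), "camera_from_world" (4x4, takes a point from world to camera coordinates). Camera axes: x right, y up, looking along -z (the intrinsics and any distortion apply to the point x, -y, -z); pixel columns grow to the right and rows downward; lengths in m; the calibration is good to about 2 mm. A picture is of the moment at which its call begins.
- bot.hand_in(): hands the job in; it is judged then, once.
Trained networks look in a picture, given as the dict that the camera call returned (one of the last four; its "shot" number tells which), for a name from the list of things; names that differ only in an ending like _2 or _b are one class to them, and where a whole thing is asked for, a point or a joint stands for the part that bears it (a point fixed in the world has none). Each returns a list of dicts, best first, with "confidence" (0 to 1); they miss things now and then, are a little off and sometimes report something else, mostly with a low value. They report only what shows in the picture. A call takes as long as a camera call.
- bot.masks_of(picture, query): "mask" (480x640 bool, what is visible of it).
- bot.landmark_of(picture, query): "xyz" ([x, y, z] in m, in world coordinates, good to about 4 mm: a listed point, or the origin of a listed thing).
The state is a dict: "t": time; "q": joint angles; "joint_vel": joint speeds; "joint_torque": joint torques, N m; "eef_pos": TCP position; "tool_rot": TCP orientation; "contact_force": force on the tool from outside, world axes, zero at the start; "torque": the same for the moment, N m; "gripper_width": opening from 0.0 (shut) to 1.0 (fully open); "grasp_force": force on a finger pad.
Only numpy, scipy, OpenCV 4.12 (cv2) and the standard library are available. Lean on these libraries where they do the work, as an engineer would, in place of code of your own. Each camera call takes 0.05 s, during which the arm holds its last target. There are 200 camera calls.

## Task

The shallow tip drawer has slid too far back under the low bench riser to be reached by hand. Take the pull hook from its cradle, feel under the riser for the pull loop on the drawer's front, catch it with the hook and gently draw the drawer out as far as it goes, then unhook and lay the hook back in its cradle as it was. Do not force anything, keep the gripper itself off the riser and drawer, and leave the other things where they are.

Things in the scene. Friction and masses are not known exactly. Their poses are not given: they have to be found in the camera images.
- hook_grip (a point): Pull hook (loose, 110 g): centre of its wooden handle, 100 mm long (55 mm behind to 45 mm ahead of this point), 16 mm wide, 22 mm high. x along the rod towards the hook, z up. A steel rod 8 mm thick runs on along x to 130 mm and is there bent straight down into a finger. Grip it across the 16 mm at this point, firmly (40 N or more).
- hook_tip (a point): Lowest point of the hook's down-turned finger (7 mm thick): 130 mm ahead of and 22 mm below hook_grip.
- cradle: Fixed aluminium cradle for the hook, base 155 x 34 mm; a flared saddle 48 mm behind its origin holds the handle's rear (2.5 mm play each side, walls to 44 mm high), a V notch 80 mm ahead the rod. Origin on the bench, x along the hook, z up. At home hook_grip is at (0, 0, 38 mm) with x along the cradle's x; lift it straight up, lay it straight down.
- riser: Fixed low riser: wooden top 140 mm deep (x), 160 mm wide (y), 66 to 76 mm above the bench, on side and back walls; open to its own -x, top's front edge at x = -70 mm; clear inside y = -71 to +71 mm. A cast stand base 28 mm high is fixed on top at the back. Origin on the bench under the centre, z up. Carries drawer and loop; more than 25 N from the hook is forcing.
- drawer (a joint): How far the drawer is out (m): 0 fully in, 0.065 fully out at its stop. Starts 0 to 12 mm out; slides along the riser's -x with about 4 N of friction and stays where it is left.
- drawer_front (a point): Middle of the drawer's front face (132 mm wide, 6 to 48 mm above the bench), 22 mm above the bench, at riser x = 0 minus the drawer's travel; axes as the riser's. On this face a clip (44 mm wide, 3 mm thick) carrying the pull loop is clamped rigidly, its centre ANYWHERE up to 34 mm either side of the middle along y: hidden under the riser and not measured, to be found by feel.
- loop_height (a point): Point on the riser's front edge line, middle, 22 mm above the bench, the height of the loop: a flat-lying U of 6 mm round bar (19 to 25 mm above the bench). Two arms, 36 mm over the outside, 24 mm clear inside, stand out from the drawer's face along -x to a crossbar centred 29 mm ahead of the face. The finger must go down inside the U: rod axis 33 mm above the bench; at 53 mm it passes over.
- reel: Solder reel, 54 mm across, 35 mm high, loose bystander on the bench; origin at the centre of its underside.
- cutters: Side cutters with red sleeves, 154 x 48 x 14 mm, loose bystander; origin at the centre of the underside.
- cast_base: Loose bare cast stand base, 110 x 73 x 28 mm, bystander; origin at the centre of the underside.

How it is judged:
On the way, in this order (a step that is already met when the one before it is completed fails the run):
1. the hook is lifted out of its cradle (distance between hook_grip and cradle above 0.1 m), for 0.2 s.
2. the hook is pulling the drawer, which is out by more than 30 mm (contact force between hook and riser above 0.5 N and value of joint drawer above 0.03 m), for 0.1 s.
At the end, for the whole second after the job is handed in: The drawer is out to its stop (within 6 mm), and the hook lies at rest in both saddles of its cradle, the right way round, within 15 mm lengthwise and 6 mm sideways of home, handle at most 3 mm too high and finger pointing down (value of joint drawer above 0.059 m and x of hook_grip in the frame of cradle between -0.015 and 0.015 m and y of hook_grip in the frame of cradle between -0.006 and 0.006 m and z of hook_grip in the frame of cradle below 0.041 m and x of hook_tip in the frame of cradle above 0.1 m and z of hook_tip in the frame of cradle below 0.022 m and linear speed of hook below 0.02 m/s); the robot touches nothing.
It fails at once if the hook bears on the riser, drawer or loop with more than 25 N (contact force between hook and riser above 25 N).
It fails at once if the gripper touches the riser or the drawer (contact force between any of the fingers, the arm and riser above 1 N).
It fails at once if a loose bystander is moved by more than 25 mm (distance of any of reel, cutters, cast_base from where it was at the start of the episode above 0.025 m).
It also fails if it takes over 69 s, if anything falls off the work surface, if the arm or the gripper's body presses on something with over 40 N, if the wrist force passes 120 N, or if a joint passes its speed limit or range.

## Working session

There is one attempt and no reset: what is moved stays moved. The work goes in short steps, Python scripts to look and compute and a tool call to move; the robot and the scene stay as the last step left them, time stands still between calls to the robot, and variables do not carry over. Pictures are saved under pics/ and viewed, at most 10 in all, crops included, and the job is handed in when it is done.

Besides the shell and the picture viewer there is one more tool, called as name(argument=value, ...), one argument or row to a line, values as JSON. send_rows: Moves the arm, as the interface text tells. Its arguments: {"type":"object","properties":{"deltas":{"type":"string"},"claw":{"type":"number"},"force":{"type":"number"}},"required":["deltas"]}

```bash
mkdir -p pics; cat > h.py <<'E'
import numpy as np, cv2
from station import bot
from scipy.spatial.transform import Rotation as R
def pts(p,mask=None):
    # world points for pixels with depth
    v,u=np.nonzero((p["depth"]>0)&(mask if mask is not None else True))
    K=np.array([[p["fx"],0,p["cx"]],[0,p["fy"],p["cy"]],[0,0,1.]])
    n=cv2.undistortPoints(np.c_[u,v].astype(float)[:,None],K,np.array(p["dist_coeffs"]))[:,0]
    d=p["depth"][v,u]
    c=np.c_[n[:,0]*d,-n[:,1]*d,-d,np.ones(len(d))]
    return (c@np.linalg.inv(p["camera_from_world"]).T)[:,:3]
def save(p,n): cv2.imwrite(f"pics/{n}.png",p["img"][:,:,::-1])
E
python3 - <<'E'
from h import *
o=bot.get_obs();print(o["t"],o["eef_pos"],o["tool_rot"],o["contact_force"])
for c in ["top","scene"]:
    p=bot.read_camera(c);save(p,c+"0")
    for q in ["hook_grip","hook_tip","cradle","riser","drawer_front","loop_height","reel","cutters","cast_base"]:
        for d in bot.landmark_of(p,q)[:2]: print(c,q,np.round(d["xyz"],4),round(d["confidence"],2))
    for q in ["riser","cradle","hook_grip"]:
        for m in bot.masks_of(p,q)[:1]:
            P=pts(p,m["mask"]); z=P[:,2]
            if q=="riser": P=P[(z>.066)&(z<.085)]
            if len(P)>20: 
                r=cv2.minAreaRect(P[:,:2].astype(np.float32));print(c,q,len(P),r,np.percentile(z,[5,50,95]),cv2.boxPoints(r).tolist())
E
```

```text
0.0 [0.27859775 0.61419427 0.23834879] [-1.03412627e-04  2.11278541e-01  9.77425479e-01 -8.95051032e-04] [ 0.40934498 -0.30152818  0.68451175]
top hook_grip [0.4727 0.1565 0.0416] 0.58
top hook_grip [ 0.6743 -0.0878  0.0038] 0.38
top hook_tip [0.548  0.0557 0.0163] 0.88
top cradle [4.682e-01 1.546e-01 3.000e-04] 0.72
top riser [ 0.598  -0.3127 -0.0018] 0.69
top reel [ 0.46   -0.0005 -0.0046] 0.84
top reel [ 0.6742 -0.0889 -0.    ] 0.29
top cutters [ 0.5066  0.3204 -0.0027] 0.91
top cutters [ 0.6753 -0.0922 -0.0014] 0.74
top cast_base [ 0.4677  0.1548 -0.0041] 0.72
top cast_base [ 0.6735 -0.0863 -0.003 ] 0.67
top riser 2630 ((0.5976712107658386, -0.3089345395565033), (0.15983763337135315, 0.14126022160053253), 22.32133674621582) [0.07049594 0.07558524 0.09005664] [[0.49691545963287354, -0.27395007014274597], [0.5505661964416504, -0.40462544560432434], [0.6984269618988037, -0.3439190089702606], [0.6447762250900269, -0.21324363350868225]]
top cradle 338 ((0.4963289201259613, 0.13123680651187897), (0.022617580369114876, 0.18616077303886414), 39.62287902832031) [0.03771021 0.04662512 0.05
[... 1175 characters left out ...]
948379517, -0.21908599138259888]]
scene cradle 503 ((0.4743104875087738, 0.1374666690826416), (0.10218121111392975, 0.15791869163513184), 69.91191864013672) [0.00111937 0.00647742 0.04302086] [[0.3826068043708801, 0.11660385131835938], [0.5309185981750488, 0.06236440688371658], [0.5660141706466675, 0.15832948684692383], [0.4177023768424988, 0.21256893873214722]]
scene hook_grip 474 ((0.5062084197998047, 0.14155341684818268), (0.09046221524477005, 0.18550825119018555), 49.86806869506836) [0.0126801  0.04037964 0.05001178] [[0.40613842010498047, 0.16675607860088348], [0.5479710102081299, 0.04718675836920738], [0.6062784194946289, 0.11635075509548187], [0.4644458293914795, 0.23592007160186768]]
```

View pics/top0.png

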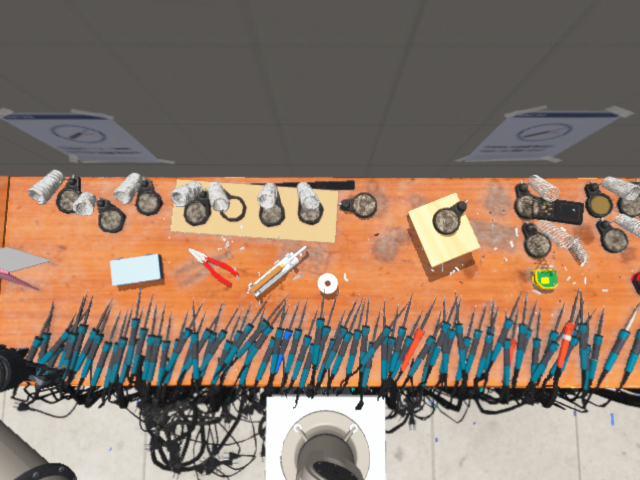

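View pics/scene0.png

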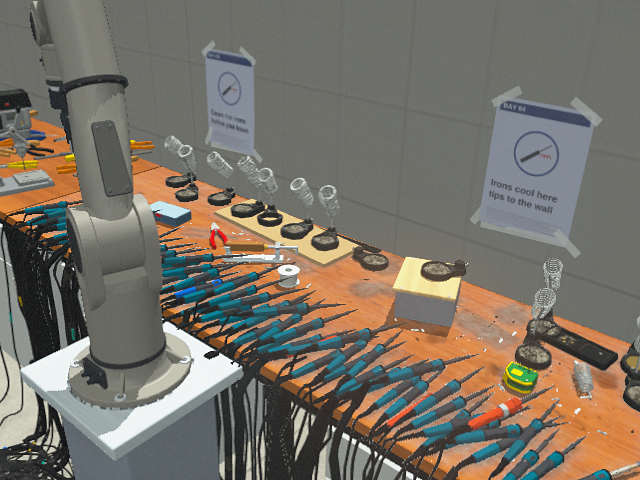

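The top view shows the hook in its cradle at about (280,272), with its finger end upper right. The riser is at about (443,230), the reel at (327,284) and the cutters at (212,267). The riser's heading still needs a fix.

```bash
python3 - <<'E'
from h import *
a=cv2.imread("pics/scene0.png")[240:360,360:500];b=cv2.imread("pics/top0.png")[180:330,385:525]
cv2.imwrite("pics/crop.png",np.hstack([cv2.resize(a,(400,343),interpolation=2),cv2.resize(b,(320,343),interpolation=2)]))
p=bot.read_camera("top");P=pts(p)
def reg(P,lo,hi,c=(.598,-.313),r=.13):
    return P[(np.hypot(P[:,0]-c[0],P[:,1]-c[1])<r)&(P[:,2]>lo)&(P[:,2]<hi)]
for lo,hi in [(.07,.081),(.095,.112)]:
    Q=reg(P,lo,hi); r=cv2.minAreaRect(Q[:,:2].astype(np.float32)); print(len(Q),r,np.median(Q[:,:2],0))
# height map ahead of the irons near riser approach
for x in np.arange(.30,.56,.02):
    print(round(x,2),[int(1000*np.max(np.r_[0,P[(abs(P[:,0]-x)<.01)&(abs(P[:,1]-y)<.01),2]])) for y in np.arange(-.48,-.2,.02)])
E
```

```text
2432 ((0.5974379181861877, -0.3086860775947571), (0.15972933173179626, 0.14119429886341095), 22.18741798400879) [ 0.58077843 -0.29920677]
79 ((0.6556532382965088, -0.35059064626693726), (0.02209349535405636, 0.04027305543422699), 45.8931884765625) [ 0.6563151  -0.35062626]
0.3 [45, 63, 61, 42, 22, 25, 43, 40, 42, 63, 62, 44, 25, 26]
0.32 [56, 63, 57, 44, 26, 24, 43, 41, 60, 62, 51, 40, 26, 25]
0.34 [61, 62, 36, 24, 25, 21, 43, 40, 64, 62, 2, 26, 21, 39]
0.36 [63, 63, 35, 21, 19, 15, 43, 42, 61, 60, 21, 21, 20, 35]
0.38 [55, 35, 36, 21, 21, 3, 36, 53, 53, 17, 21, 18, 4, 36]
0.4 [49, 28, 19, 13, 17, 3, 33, 53, 40, 16, 18, 5, 4, 55]
0.42 [4, 23, 3, 2, 3, 5, 45, 52, 36, 18, 4, 5, 30, 36]
0.44 [7, 4, 3, 3, 6, 3, 44, 25, 6, 5, 5, 4, 4, 3]
0.46 [4, 7, 4, 3, 2, 3, 5, 3, 3, 3, 4, 5, 5, 4]
0.48 [2, 3, 2, 3, 5, 5, 5, 4, 4, 3, 4, 5, 4, 5]
0.5 [6, 2, 6, 2, 3, 6, 3, 6, 4, 78, 79, 72, 5, 5]
0.52 [4, 4, 5, 5, 3, 3, 72, 77, 79, 79, 81, 75, 5, 4]
0.54 [8, 3, 5, 7, 76, 78, 79, 80, 78, 79, 77, 78, 5, 3]
0.56 [4, 5, 3, 5, 78, 80, 80, 81, 79, 79, 80, 80, 75, 4]
```

View pics/crop.png

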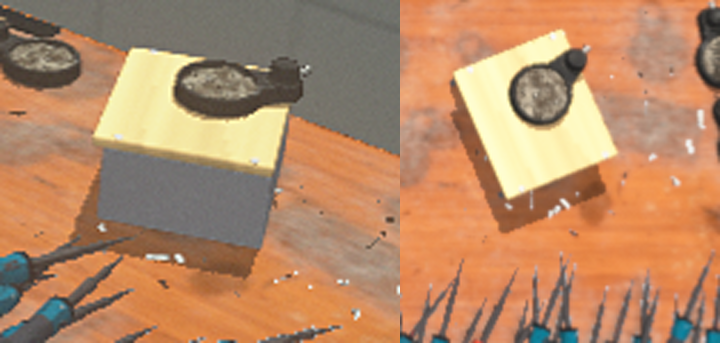

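The riser's long (160 mm) edge faces left and right, and the stand sits towards the -y side. So the opening is probably on its +y, left-hand side; I'll confirm that on the way.

send_rows(
  deltas="-0.036 -0.034 0.004 0;-0.072 -0.068 0.008 0;-0.108 -0.102 0.012 0;-0.144 -0.136 0.016 0;-0.18 -0.17 0.02 0",
  claw=0.6,
  force=60,
)

```text
t: 1.85
eef_pos: [0.3731, 0.3837, 0.2194]
tool_rot: [0.0, 0.211, 0.977, 0.0]
contact_force: [1.2, 0.7, 0.1]
gripper_width: 0.602
grasp_force: 0.0
```

send_rows(
  deltas="-0.036 -0.034 0.004 6;-0.072 -0.068 0.008 12;-0.108 -0.102 0.012 18;-0.144 -0.136 0.016 24;-0.183 -0.168 0.02 26",
)

```text
t: 2.35
eef_pos: [0.4698, 0.1557, 0.1996]
tool_rot: [0.0, 0.427, 0.904, 0.0]
contact_force: [-0.1, 0.2, 1.4]
gripper_width: 0.598
grasp_force: 0.0
```

send_rows(
  deltas="0 0 0 0;0 0 0 0",
)

```text
t: 2.55
eef_pos: [0.47, 0.1565, 0.1995]
tool_rot: [0.0, 0.427, 0.904, 0.0]
contact_force: [-0.7, 0.0, 0.2]
gripper_width: 0.603
grasp_force: 0.0
```

```bash
python3 - <<'E'
from h import *
o=bot.get_obs();print(o["t"],o["eef_pos"],o["tool_rot"],o["contact_force"])
M=R.from_quat(np.roll(o["tool_rot"],-1)).as_matrix();print("toolx ang",np.degrees(np.arctan2(M[1,0],M[0,0])))
p=bot.read_camera("wrist");save(p,"w1");print("cam",np.linalg.inv(p["camera_from_world"])[:3,3])
for q in ["hook_grip","hook_tip","cradle","reel"]:
    for d in bot.landmark_of(p,q)[:2]: print(q,np.round(d["xyz"],4),round(d["confidence"],2))
P=pts(p)
P=P[(np.hypot(P[:,0]-.49,P[:,1]-.13)<.13)]
Q=P[(P[:,2]>.044)&(P[:,2]<.056)];r=cv2.minAreaRect(Q[:,:2].astype(np.float32));print("handle",r,len(Q),cv2.boxPoints(r).tolist())
s=bot.read_camera("scene");print("scenecam",np.linalg.inv(s["camera_from_world"])[:3,3])
for m in bot.masks_of(s,"riser")[:1]:
    S=pts(s,m["mask"]);S=S[(S[:,2]<.06)];print(len(S),np.round(S[::max(1,len(S)//15)],3))
E
```

```text
2.55 [0.46995285 0.15650624 0.19946995] [6.33559378e-05 4.27081219e-01 9.04213257e-01 1.16723690e-04] [-0.73903334  0.04272191  0.16613071]
toolx ang 129.4350612436572
cam [0.42254364 0.21494291 0.33443847]
hook_grip [0.4644 0.1585 0.0354] 0.6
hook_tip [0.5581 0.0547 0.0132] 0.79
cradle [0.4684 0.1611 0.0006] 0.83
reel [ 0.4551 -0.0043  0.0028] 0.79
handle ((0.44733646512031555, 0.12534070014953613), (0.1064302921295166, 0.15046440064907074), 39.17620849609375) 3948 [[0.3585589528083801, 0.15004481375217438], [0.4536084532737732, 0.03340377286076546], [0.536113977432251, 0.10063658654689789], [0.4410644769668579, 0.2172776311635971]]
scenecam [-0.52640736 -0.9091521   0.78390157]
1428 [[ 0.756 -0.321  0.049]
 [ 0.507 -0.306  0.056]
 [ 0.518 -0.335  0.056]
 [ 0.527 -0.355  0.054]
 [ 0.523 -0.344  0.047]
 [ 0.496 -0.294  0.032]
 [ 0.528 -0.356  0.041]
 [ 0.506 -0.296  0.021]
 [ 0.536 -0.365  0.034]
 [ 0.511 -0.31   0.016]
 [ 0.539 -0.379  0.03 ]
 [ 0.515 -0.331  0.016]
 [ 0.549 -0.404  0.029]
 [ 0.544 -0.392  0.02 ]
 [ 0.534 -0.374  0.01 ]
 [ 0.548 -0.398 -0.   ]]
```

View pics/w1.png

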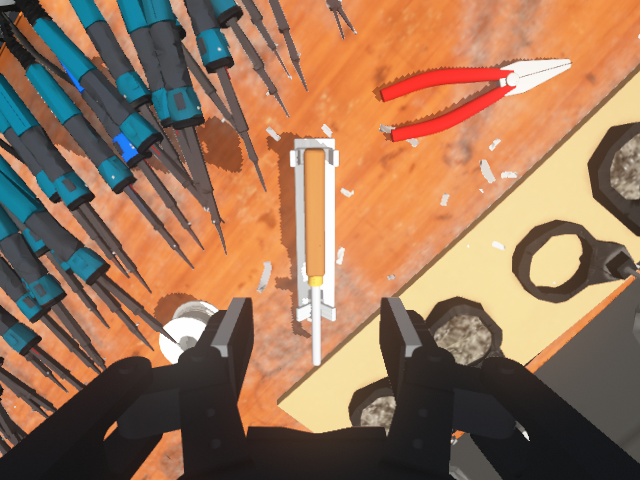

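The wrist view shows the hook handle at columns 304-326, rows 150-280, with the rod running down to (316,363). The wall facing the robot is solid, so the opening is on the left or right side. Next I'll refine the handle axis.

```bash
cat >> h.py <<'E'
def handle(p):
    m=np.zeros((480,640),bool);m[140:380,285:345]=True
    P=pts(p,m);P=P[(P[:,2]>.030)&(P[:,2]<.06)]
    return P
E
python3 - <<'E'
from h import *
p=bot.read_camera("wrist")
hsv=cv2.cvtColor(p["img"],cv2.COLOR_RGB2HSV)
for name,rows,cols in [("handle",slice(160,272),slice(300,330)),("rod",slice(290,360),slice(308,326))]:
    m=np.zeros((480,640),bool);m[rows,cols]=True
    P=pts(p,m);z=P[:,2]; print(name,np.percentile(z,[5,25,50,75,95]))
    Q=P[(z>(.043 if name=="handle" else .034))&(z<.058)]
    r=cv2.minAreaRect(Q[:,:2].astype(np.float32));c=Q[:,:2].mean(0);v=np.linalg.svd(Q[:,:2]-c,full_matrices=False)[2][0]
    print(len(Q),r,c,np.degrees(np.arctan2(v[1],v[0])))
m=bot.masks_of(p,"hook_grip")[0]["mask"];v,u=np.nonzero(m);print(u.min(),u.max(),v.min(),v.max())
P=pts(p,m);P=P[P[:,2]>.03];c=P[:,:2].mean(0);w=np.linalg.svd(P[:,:2]-c,full_matrices=False)[2][0];print(c,np.degrees(np.arctan2(w[1],w[0])),np.ptp((P[:,:2]-c)@w), ((P[:,:2]-c)@w).min(),w)
E
```

```text
handle [0.0056604  0.00720632 0.0485596  0.04935059 0.05017588]
2346 ((0.46548184752464294, 0.1612876057624817), (0.015744511038064957, 0.08765632659196854), 40.03193283081055) [0.46423368 0.16309171] -49.92275875469776
rod [-0.00013497  0.00141643  0.03990509  0.04177594  0.04286323]
775 ((0.528832733631134, 0.08829206228256226), (0.014515064656734467, 0.0690857470035553), 39.6763801574707) [0.52581825 0.09045624] -50.65316259366681
303 324 151 367
[0.47868662 0.14591267] -49.966495423589 0.18672571531227783 -0.06937474576771213 [ 0.64323546 -0.76566843]
```

send_rows(
  deltas="0 0 0.04 -0.5;0 0 0.08 -0.5;0 0 0.12 -0.5;0 0 0.155 -0.5;0 0 0.172 -0.5",
)

```text
t: 3.5
eef_pos: [0.4678, 0.1572, 0.0246]
tool_rot: [-0.001, 0.422, 0.907, -0.002]
contact_force: [-0.8, -0.3, 0.9]
gripper_width: 0.602
grasp_force: 0.0
```

send_rows(
  deltas="0 0 0 0;0 0 0 0;0 0 0 0;0 0 0 0;0 0 0 0",
  claw=0,
  force=60,
)

```text
t: 4.0
eef_pos: [0.4697, 0.1575, 0.0284]
tool_rot: [0.0, 0.422, 0.907, 0.0]
contact_force: [-2.6, -2.1, 7.8]
gripper_width: 0.174
grasp_force: 58.9
```

send_rows(
  deltas="0 0 0 0;0 0 0 0;0 0 0 0",
)

```text
t: 4.3
eef_pos: [0.4697, 0.1575, 0.0284]
tool_rot: [0.0, 0.422, 0.907, 0.0]
contact_force: [-3.7, -1.9, 8.3]
gripper_width: 0.174
grasp_force: 59.0
```

send_rows(
  deltas="0 0 -0.02 0;0 0 -0.05 0;0 0 -0.09 0;0 0 -0.13 0;0 0 -0.17 0",
)

```text
t: 4.8
eef_pos: [0.4696, 0.1577, 0.1996]
tool_rot: [0.001, 0.422, 0.907, 0.001]
contact_force: [1.3, 0.2, -0.6]
gripper_width: 0.172
grasp_force: 58.6
```

send_rows(
  deltas="0 0 0 0;0 0 0 0;0 0 0 0",
)

```text
t: 5.1
eef_pos: [0.4688, 0.1574, 0.1965]
tool_rot: [-0.0, 0.422, 0.907, -0.0]
contact_force: [-0.9, -0.5, -0.5]
gripper_width: 0.178
grasp_force: 58.8
```

```bash
python3 - <<'E'
from h import *
o=bot.get_obs();print(o["t"],o["eef_pos"],o["contact_force"],o["q"])
p=bot.read_camera("wrist");save(p,"w2")
for q in ["hook_grip","hook_tip"]:
    for d in bot.landmark_of(p,q)[:1]: print(q,np.round(d["xyz"],4),round(d["confidence"],2))
m=bot.masks_of(p,"hook_grip")[0]["mask"]
P=pts(p,m);P=P[P[:,2]>.15];c=P[:,:2].mean(0);w=np.linalg.svd(P-P.mean(0),full_matrices=False)[2][0];print(len(P),c,w,np.degrees(np.arctan2(w[1],w[0])))
E
```

```text
5.1 [0.4687627  0.15742609 0.19653817] [-0.90043721 -0.53541717 -0.47760542] [-0.7013262   0.23340908  0.29204393  2.03860657 -0.0864998   0.88217216
  0.33866746]
hook_grip [0.4645 0.1567 0.2026] 0.93
11421 [0.4584709  0.17079256] [ 0.63343925 -0.77356457  0.01877685] -50.68740638541619
```

send_rows(
  deltas="-0.038 -0.024 0 4;-0.077 -0.049 0 8;-0.115 -0.073 0.01 12;-0.154 -0.098 0.025 16;-0.192 -0.122 0.04 17.8",
)

```text
t: 5.8
eef_pos: [0.4998, -0.0697, 0.1566]
tool_rot: [0.0, 0.558, 0.83, -0.0]
contact_force: [1.1, 0.2, -1.1]
gripper_width: 0.179
grasp_force: 58.6
```

send_rows(
  deltas="0 0 0.02 0;0 0 0.02 0;0 0 0.02 0",
)

```text
t: 6.1
eef_pos: [0.4995, -0.0673, 0.1369]
tool_rot: [-0.001, 0.557, 0.831, -0.0]
contact_force: [0.7, -0.1, -0.1]
gripper_width: 0.177
grasp_force: 58.7
```

```bash
python3 - <<'E'
from h import *
o=bot.get_obs();print(o["t"],o["eef_pos"],o["tool_rot"],o["contact_force"])
p=bot.read_camera("wrist");save(p,"w3")
for q in ["hook_tip","riser","drawer_front","reel","loop_height"]:
    for d in bot.landmark_of(p,q)[:1]: print(q,np.round(d["xyz"],4),round(d["confidence"],2))
P=pts(p);O=np.array([.5975,-.309]);X=np.array([.378,-.926]);Y=np.array([.926,.378])
d=P[:,:2]-O;x,y=d@X,d@Y;z=P[:,2]
s=(z>.07)&(z<.082)&(abs(x)<.1)&(abs(y)<.1);r=cv2.minAreaRect(P[s,:2].astype(np.float32));print(s.sum(),r,cv2.boxPoints(r).tolist(),np.median(z[s]))
print("front edge by y:",[(round(v,2),round(1e3*np.percentile(x[s&(abs(y-v)<.01)],1),1)) for v in np.arange(-.06,.07,.03) if (s&(abs(y-v)<.01)).sum()>20])
for zz in [.02,.03,.04,.05,.06]:
    t=(abs(z-zz)<.005)&(abs(y)<.065)&(x>-.1)&(x<.1); print(zz,t.sum(), np.round(np.percentile(x[t],[5,50,95]),3) if t.sum() else "")
E
```

```text
6.1 [ 0.49947238 -0.06726401  0.13691337] [-8.11961165e-04  5.56658946e-01  8.30740587e-01 -4.85425268e-04] [ 0.73637344 -0.08725759 -0.09672698]
reel [ 0.4537 -0.0058  0.0024] 0.96
0 ((0.0, 0.0), (0.0, 0.0), 0.0) [[0.0, 0.0], [0.0, 0.0], [0.0, 0.0], [0.0, 0.0]] nan
front edge by y: []
0.02 0 
0.03 0 
0.04 0 
0.05 0 
0.06 0
  return _methods._mean(a, axis=axis, dtype=dtype,
  ret = ret.dtype.type(ret / rcount)
```

View pics/w3.png

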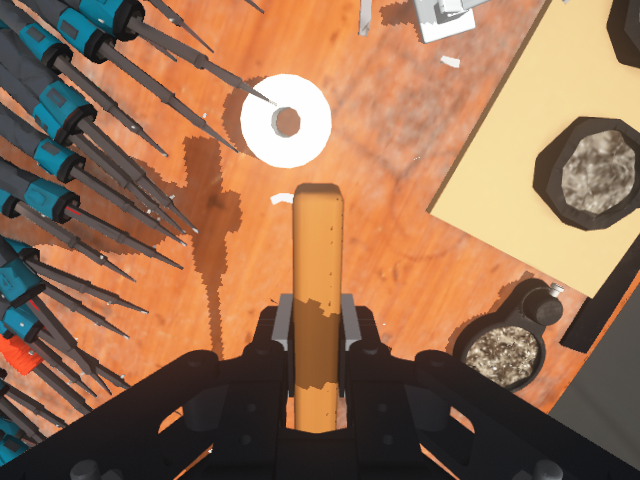

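```bash
python3 - <<'E'
from h import *
p=bot.read_camera("top");P=pts(p);print(np.linalg.inv(p["camera_from_world"])[:3,3])
O=np.array([.5975,-.309]);X=np.array([.378,-.926]);Y=np.array([.926,.378])
d=P[:,:2]-O;x,y=d@X,d@Y;z=P[:,2]
for a in np.arange(-.10,-.03,.006):
    t=(abs(x-a)<.003)&(abs(y)<.06);print(round(a,3),"low",((z<.06)&t).sum(),"top",((z>.066)&t).sum(),np.round(np.percentile(z[t&(z<.06)],[10,50,90]),3) if ((z<.06)&t).sum() else "")
s=(z>.07)&(z<.083)&(abs(x)<.09)&(abs(y)<.1)
for v in np.arange(-.06,.07,.03):
    k=s&(abs(y-v)<.012);print("x ext",round(v,2),np.round(1e3*np.array([x[k].min(),x[k].max()]),1))
for v in np.arange(-.05,.06,.03):
    k=s&(abs(x-v)<.012);print("y ext",round(v,2),np.round(1e3*np.array([y[k].min(),y[k].max()]),1))
k=(z>.09)&(abs(x)<.09)&(abs(y)<.1);print("stand",x[k].mean(),y[k].mean())
E
```

```text
[0.42839408 0.00180007 1.25586409]
-0.1 low 86 top 0 [-0.004 -0.001  0.002]
-0.094 low 88 top 0 [-0.004 -0.001  0.003]
-0.088 low 91 top 0 [-0.004 -0.001  0.002]
-0.082 low 90 top 0 [-0.005 -0.001  0.001]
-0.076 low 89 top 0 [-0.005 -0.001  0.003]
-0.07 low 96 top 73 [-0.005 -0.001  0.002]
-0.064 low 86 top 103 [-0.004 -0.001  0.002]
-0.058 low 94 top 97 [-0.004 -0.     0.003]
-0.052 low 25 top 105 [-0.004 -0.002 -0.   ]
-0.046 low 0 top 102 
-0.04 low 0 top 107 
-0.034 low 0 top 97 
x ext -0.06 [-70.6  69.9]
x ext -0.03 [-70.4  69.1]
x ext 0.0 [-70.8  68.9]
x ext 0.03 [-70.7  68.4]
x ext 0.06 [-69.9  70.3]
y ext -0.05 [-79.5  80. ]
y ext -0.02 [-79.6  79.8]
y ext 0.01 [-79.8  79.5]
y ext 0.04 [-79.5  79.1]
stand 0.04070478298364057 0.02990861866798022
```

The bench is visible inside the riser's front edge at x = -70 to -52 mm, so it opens to +y and the riser frame is good. I'll sweep sideways for the loop from y = +60 mm.

send_rows(
  deltas="-0.006 0.02 0.03 0;-0.012 0.04 0.06 0;-0.02 0.055 0.085 0;-0.026 0.0594 0.105 0;-0.026 0.0594 0.113 0",
  force=80,
)

```text
t: 6.95
eef_pos: [0.5647, -0.0695, 0.0227]
tool_rot: [-0.001, 0.557, 0.831, -0.001]
contact_force: [-1.4, -0.6, -1.3]
gripper_width: 0.174
grasp_force: 81.8
```

send_rows(
  deltas="0 0 0 0;0 0 0 0;0 0 0 0",
)

```text
t: 7.25
eef_pos: [0.5651, -0.0693, 0.0256]
tool_rot: [0.001, 0.557, 0.831, 0.001]
contact_force: [-0.2, 0.5, -2.1]
gripper_width: 0.171
grasp_force: 81.8
```

```bash
cat >> h.py <<'E'
O=np.array([.5975,-.309]);X=np.array([.378,-.926]);Y=np.array([.926,.378])
def st():
    o=bot.get_obs();d=np.array(o["eef_pos"][:2])-O;f=np.array(o["contact_force"]);q=o["tool_rot"]
    print("t",round(o["t"],2),"riser x,y,z mm",np.round([1e3*d@X,1e3*d@Y,1e3*o["eef_pos"][2]],1),"F",np.round([f[:2]@X,f[:2]@Y,f[2]],1),"yaw",round(np.degrees(2*np.arctan2(q[2],q[1]))-180,2),"mom",np.round(o["torque"],2))
E
python3 -c "
from h import *
st()"
```

```text
t 7.25 riser x,y,z mm [-234.2   60.6   25.6] F [-0.5 -0.  -2.1] yaw -67.69 mom [0.03 0.04 0.01]
```

send_rows(
  deltas="-0.02 0 0.003 0;-0.04 0 0.003 0;-0.06 0 0.003 0;-0.074 0 0.003 0;-0.082 0 0.003 0",
)

```text
t: 7.75
eef_pos: [0.5964, -0.1467, 0.0222]
tool_rot: [0.001, 0.557, 0.83, 0.0]
contact_force: [-1.4, 0.1, -1.7]
gripper_width: 0.172
grasp_force: 81.8
```

send_rows(
  deltas="0 0 0 0;0 -0.001 0 0;0 -0.002 0 0;0 -0.003 0 0;0 -0.004 0 0",
)

```text
t: 8.25
eef_pos: [0.5919, -0.1462, 0.0213]
tool_rot: [-0.0, 0.557, 0.831, 0.0]
contact_force: [-0.5, -0.1, -0.7]
gripper_width: 0.171
grasp_force: 81.8
```

```bash
python3 -c "
from h import *
st()"
```

```text
t 8.25 riser x,y,z mm [-152.9   56.3   21.3] F [-0.1 -0.5 -0.7] yaw -67.66 mom [-0.   -0.    0.04]
```

send_rows(
  deltas="0 -0.001 0 0;0 -0.002 0 0;0 -0.003 0 0;0 -0.004 0 0;0 -0.005 0 0",
)

```text
t: 8.75
eef_pos: [0.5874, -0.1488, 0.0213]
tool_rot: [0.0, 0.557, 0.831, -0.0]
contact_force: [0.7, -0.2, -0.9]
gripper_width: 0.174
grasp_force: 81.8
```

send_rows(
  deltas="0 -0.001 0 0;0 -0.002 0 0;0 -0.003 0 0;0 -0.004 0 0;0 -0.005 0 0",
)

```text
t: 9.25
eef_pos: [0.5828, -0.1506, 0.0213]
tool_rot: [-0.0, 0.557, 0.831, 0.0]
contact_force: [0.6, -0.3, -0.7]
gripper_width: 0.173
grasp_force: 81.8
```

send_rows(
  deltas="0 -0.001 0 0;0 -0.002 0 0;0 -0.003 0 0;0 -0.004 0 0;0 -0.005 0 0",
)

```text
t: 9.75
eef_pos: [0.5782, -0.1525, 0.0213]
tool_rot: [0.0, 0.557, 0.831, 0.0]
contact_force: [-0.2, 0.8, -0.9]
gripper_width: 0.173
grasp_force: 81.8
```

send_rows(
  deltas="0 -0.001 0 0;0 -0.002 0 0;0 -0.003 0 0;0 -0.004 0 0;0 -0.005 0 0",
)

```text
t: 10.25
eef_pos: [0.5735, -0.1544, 0.0213]
tool_rot: [0.0, 0.557, 0.831, 0.0]
contact_force: [-0.4, -0.1, -1.2]
gripper_width: 0.172
grasp_force: 81.8
```

send_rows(
  deltas="0 -0.001 0 0;0 -0.002 0 0;0 -0.003 0 0;0 -0.004 0 0;0 -0.005 0 0",
)

```text
t: 10.75
eef_pos: [0.5689, -0.1563, 0.0213]
tool_rot: [-0.0, 0.557, 0.831, 0.0]
contact_force: [0.4, 0.5, -1.3]
gripper_width: 0.172
grasp_force: 81.8
```

send_rows(
  deltas="0 -0.001 0 0;0 -0.002 0 0;0 -0.003 0 0;0 -0.004 0 0;0 -0.005 0 0",
)

```text
t: 11.25
eef_pos: [0.5652, -0.1578, 0.0215]
tool_rot: [0.001, 0.557, 0.831, 0.0]
contact_force: [2.3, 1.3, -1.8]
gripper_width: 0.173
grasp_force: 81.7
```

send_rows(
  deltas="0 -0.001 0 0;0 -0.001 0 0",
)

```text
t: 11.45
eef_pos: [0.5645, -0.1581, 0.0216]
tool_rot: [0.001, 0.556, 0.831, 0.001]
contact_force: [5.5, 1.6, -2.0]
gripper_width: 0.172
grasp_force: 81.7
```

```bash
python3 -c "
from h import *
st()"
```

```text
t 11.45 riser x,y,z mm [-152.2   26.5   21.6] F [ 0.6  5.7 -2. ] yaw -67.61 mom [ 0.43 -0.91  0.58]
```

Contact with the loop's +y arm at tip y ≈ 27 mm puts the loop centre at y ≈ 6 mm. I'll back off, lift over the arm, and move to the centre.

send_rows(
  deltas="0 0.002 0 0;0 0.004 0 0;0 0.004 -0.007 0;0 0.004 -0.014 0;0 0.004 -0.021 0",
)

```text
t: 11.95
eef_pos: [0.5666, -0.1575, 0.043]
tool_rot: [-0.0, 0.557, 0.83, -0.0]
contact_force: [0.3, -0.0, -1.2]
gripper_width: 0.173
grasp_force: 81.9
```

send_rows(
  deltas="0 0 0 0;0 0 0 0;0 0 0 0",
)

```text
t: 12.25
eef_pos: [0.5669, -0.157, 0.0422]
tool_rot: [-0.0, 0.557, 0.83, -0.0]
contact_force: [0.7, 0.7, -1.3]
gripper_width: 0.171
grasp_force: 81.9
```

```bash
python3 -c "
from h import *
st()"
```

```text
t 12.25 riser x,y,z mm [-152.3   29.1   42.2] F [-0.4  0.9 -1.3] yaw -67.71 mom [0.02 0.02 0.03]
```

send_rows(
  deltas="0 -0.006 0 0;0 -0.012 0 0;-0.0015 -0.018 0 0;-0.0015 -0.0234 0 0;-0.0015 -0.0234 0 0",
)

```text
t: 12.75
eef_pos: [0.5449, -0.1681, 0.0423]
tool_rot: [-0.0, 0.558, 0.83, -0.0]
contact_force: [-0.4, 0.3, -1.3]
gripper_width: 0.174
grasp_force: 81.9
```

send_rows(
  deltas="0 0 0 0;0 0 0.003 0;0 0 0.006 0;0 0 0.008 0;0 0 0.009 0",
)

```text
t: 13.25
eef_pos: [0.5459, -0.1672, 0.0329]
tool_rot: [-0.0, 0.557, 0.831, -0.0]
contact_force: [-0.2, 0.3, -1.7]
gripper_width: 0.177
grasp_force: 81.9
```

```bash
python3 -c "
from h import *
st()"
```

```text
t 13.25 riser x,y,z mm [-150.8    5.9   32.9] F [-0.3 -0.1 -1.7] yaw -67.68 mom [-0.01  0.02 -0.01]
```

send_rows(
  deltas="0 0 0.003 0;0 0 0.006 0;0 0 0.009 0;0 0 0.011 0;0 0 0.011 0",
)

```text
t: 13.75
eef_pos: [0.5458, -0.1673, 0.022]
tool_rot: [-0.0, 0.557, 0.831, -0.0]
contact_force: [0.3, 0.1, -1.0]
gripper_width: 0.172
grasp_force: 81.9
```

send_rows(
  deltas="0.003 0 0 0;0.006 0 0 0;0.009 0 0 0;0.012 0 0 0;0.015 0 0 0",
)

```text
t: 14.25
eef_pos: [0.5409, -0.1543, 0.0227]
tool_rot: [0.001, 0.557, 0.83, -0.0]
contact_force: [2.2, -3.9, -2.4]
gripper_width: 0.172
grasp_force: 81.7
```

```bash
python3 -c "
from h import *
st()"
```

```text
t 14.25 riser x,y,z mm [-164.7    6.1   22.7] F [ 4.4  0.5 -2.4] yaw -67.73 mom [-0.6  -0.35  0.02]
```

Hooked: the pull reads a steady 4.4 N. Drawing out.

send_rows(
  deltas="0.004 0 0 0;0.008 0 0 0;0.012 0 0 0;0.016 0 0 0;0.02 0 0 0",
)

```text
t: 14.75
eef_pos: [0.5328, -0.1347, 0.0224]
tool_rot: [0.0, 0.557, 0.831, 0.0]
contact_force: [0.8, -3.8, -1.8]
gripper_width: 0.17
grasp_force: 81.7
```

send_rows(
  deltas="0.004 0 0 0;0.008 0 0 0;0.012 0 0 0;0.016 0 0 0;0.02 0 0 0",
)

```text
t: 15.25
eef_pos: [0.5251, -0.1161, 0.0223]
tool_rot: [0.0, 0.557, 0.831, 0.0]
contact_force: [2.8, -4.0, -0.9]
gripper_width: 0.172
grasp_force: 81.8
```

```bash
python3 -c "
from h import *
st()"
```

```text
t 15.25 riser x,y,z mm [-206.     5.9   22.3] F [ 4.7  1.1 -0.9] yaw -67.69 mom [-0.73 -0.49  0.07]
```

send_rows(
  deltas="0.0016 0 0 0;0.0032 0 0 0;0.0048 0 0 0;0.0064 0 0 0;0.008 0 0 0",
)

```text
t: 15.75
eef_pos: [0.5222, -0.109, 0.0223]
tool_rot: [0.0, 0.557, 0.831, 0.0]
contact_force: [2.4, -2.4, -1.3]
gripper_width: 0.174
grasp_force: 81.8
```

send_rows(
  deltas="0.0008 0 0 0;0.0016 0 0 0;0.0024 0 0 0;0.0032 0 0 0;0.004 0 0 0",
)

```text
t: 16.25
eef_pos: [0.5214, -0.1068, 0.0226]
tool_rot: [0.001, 0.557, 0.83, -0.0]
contact_force: [4.0, -7.7, -3.2]
gripper_width: 0.173
grasp_force: 81.6
```

```bash
python3 -c "
from h import *
st()"
```

```text
t 16.25 riser x,y,z mm [-216.     5.9   22.6] F [ 8.7  0.7 -3.2] yaw -67.76 mom [-1.62 -0.92  0.15]
```

send_rows(
  deltas="0.0005 0 0 0;0.001 0 0 0;0.0015 0 0 0;0.0015 0 0 0",
)

```text
t: 16.65
eef_pos: [0.5214, -0.1067, 0.0227]
tool_rot: [0.002, 0.558, 0.83, -0.0]
contact_force: [5.8, -11.1, -5.4]
gripper_width: 0.172
grasp_force: 81.4
```

```bash
python3 -c "
from h import *
st()"
```

```text
t 16.65 riser x,y,z mm [-216.1    6.    22.7] F [12.5  1.2 -5.4] yaw -67.81 mom [-1.83 -1.05  0.17]
```

The drawer is at its stop: the force rises to 12 N with no further travel. Ease off, unhook and lift clear.

send_rows(
  deltas="-0.003 0 0 0;-0.006 0 0 0;-0.0085 0 0 0;-0.0085 0 0 0;-0.0085 0 -0.004 0",
)

```text
t: 17.15
eef_pos: [0.5224, -0.1112, 0.0259]
tool_rot: [-0.001, 0.557, 0.831, -0.0]
contact_force: [-0.1, -0.6, -1.3]
gripper_width: 0.174
grasp_force: 81.9
```

```bash
python3 -c "
from h import *
st()"
```

```text
t 17.15 riser x,y,z mm [-211.5    5.2   25.9] F [ 0.5 -0.3 -1.3] yaw -67.68 mom [0.03 0.01 0.01]
```

send_rows(
  deltas="0 0 -0.01 0;0 0 -0.03 0;0 0 -0.07 0;0 0 -0.115 0;0 0 -0.16 0",
)

```text
t: 17.65
eef_pos: [0.5226, -0.1117, 0.1885]
tool_rot: [-0.0, 0.557, 0.83, -0.0]
contact_force: [2.0, 0.2, -0.6]
gripper_width: 0.171
grasp_force: 81.9
```

send_rows(
  deltas="0 0 0 0;0 0 0 0",
)

```text
t: 17.85
eef_pos: [0.5238, -0.1116, 0.1879]
tool_rot: [0.001, 0.557, 0.831, 0.001]
contact_force: [-0.6, -0.4, -1.5]
gripper_width: 0.171
grasp_force: 81.9
```

```bash
python3 - <<'E'
from h import *
st();p=bot.read_camera("top");save(p,"top2")
o=bot.get_obs();M=R.from_quat(np.roll(o["tool_rot"],-1)).as_matrix()
print(np.round(M.T@(np.array([.4697,.1575,.1975])-o["eef_pos"]),4))
cv2.imwrite("pics/c2.png",cv2.resize(p["img"][180:300,310:500,::-1],None,fx=4,fy=4))
P=pts(p);d=P[:,:2]-O;x,y,z=d@X,d@Y,P[:,2]
t=(abs(y)<.05)&(x<-.055)&(x>-.12)&(z>.03)&(z<.06);print(t.sum(),np.percentile(x[t],[1,5,50]) if t.sum() else "")
E
```

```text
t 17.85 riser x,y,z mm [-210.7    6.4  187.9] F [ 0.1 -0.7 -1.5] yaw -67.68 mom [ 0.07 -0.02  0.02]
[ 0.2689  0.053  -0.0109]
11 [-0.06588692 -0.06579281 -0.06491413]
```

View pics/c2.png

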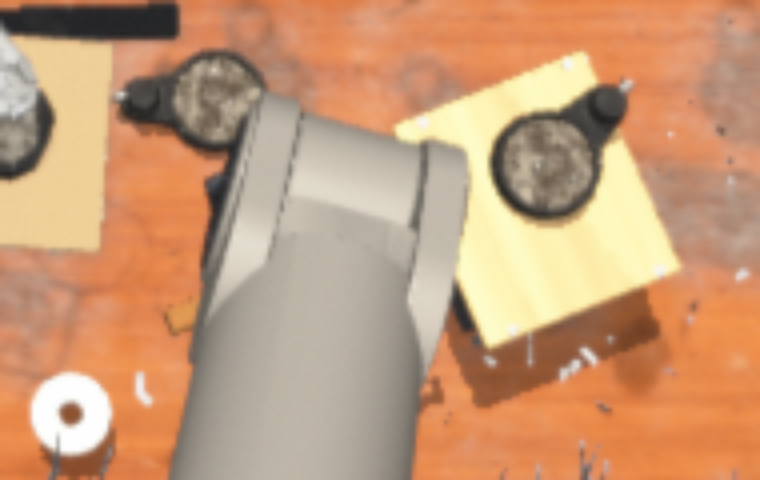

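The arm hides part of the view, but depth points at riser x ≈ -65 mm agree with the drawer being fully out. Bystanders are in place. Returning to the cradle.

send_rows(
  deltas="0.045 0.009 -0.002 0;0.09 0.018 -0.004 0;0.135 0.027 -0.006 0;0.18 0.036 -0.008 0;0.22 0.044 -0.011 0",
)

```text
t: 18.4
eef_pos: [0.4784, 0.1104, 0.1958]
tool_rot: [-0.001, 0.557, 0.831, -0.001]
contact_force: [0.7, -0.5, -1.6]
gripper_width: 0.175
grasp_force: 81.9
```

send_rows(
  deltas="0.025 0.005 0 -6;0.04 0.007 0 -12;0.049 0.009 0 -17.8;0.049 0.009 0 -17.8;0.049 0.009 0 -17.8",
)

```text
t: 18.9
eef_pos: [0.4695, 0.1564, 0.1962]
tool_rot: [-0.001, 0.423, 0.906, -0.001]
contact_force: [0.3, -2.0, -0.5]
gripper_width: 0.169
grasp_force: 81.9
```

send_rows(
  deltas="0 0 0 0;0 0 0 0",
)

```text
t: 19.1
eef_pos: [0.4702, 0.1563, 0.1971]
tool_rot: [-0.0, 0.423, 0.906, -0.0]
contact_force: [0.5, 0.4, -0.3]
gripper_width: 0.172
grasp_force: 81.9
```

```bash
cat > c.py <<'E'
from h import *
o=bot.get_obs();M=R.from_quat(np.roll(o["tool_rot"],-1)).as_matrix()
print(o["t"],o["eef_pos"],"ang",np.degrees(np.arctan2(M[1,0],M[0,0])),"to go (tool)",np.round(M.T@(np.array([.4697,.1575,.0284])-o["eef_pos"]),4),o["contact_force"])
E
python3 c.py; python3 - <<'E'
from h import *
p=bot.read_camera("wrist");save(p,"w4")
for q in ["hook_grip","cradle"]:
    for d in bot.landmark_of(p,q)[:1]: print(q,np.round(d["xyz"],4),round(d["confidence"],2))
m=bot.masks_of(p,"hook_grip")[0]["mask"]
P=pts(p,m);P=P[P[:,2]>.15];w=np.linalg.svd(P-P.mean(0),full_matrices=False)[2][0];print(len(P),P.mean(0),w,np.degrees(np.arctan2(w[1],w[0])))
E
```

```text
19.1 [0.47024421 0.15625508 0.19707883] ang 129.95368924616187 to go (tool) [0.0013 0.0005 0.1687] [ 0.45057766  0.44423184 -0.25509628]
hook_grip [0.4717 0.1564 0.2065] 0.82
11392 [0.45992554 0.16971422 0.2174423 ] [ 0.63258324 -0.77424665  0.01950803] -50.75012446288906
```

View pics/w4.png

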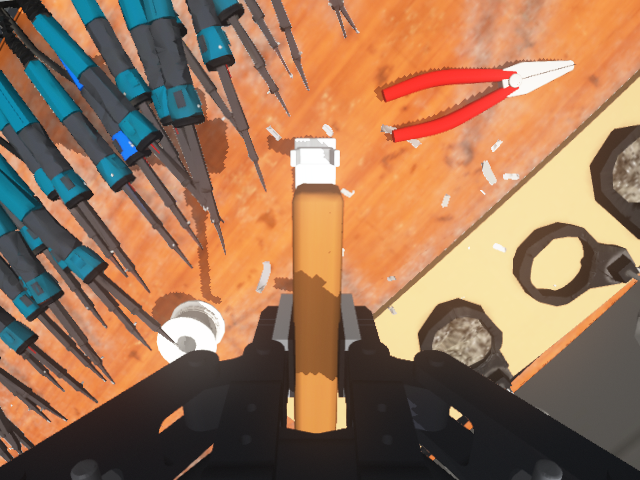

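The wrist view shows the hook sitting in the grip as before, with the cradle saddle at (315,160) in line with the handle. Laying it down.

send_rows(
  deltas="0.001 0.0005 0.035 0;0.001 0.0005 0.07 0;0.001 0.0005 0.105 0;0.001 0.0005 0.13 0;0.001 0.0005 0.14 0",
)

```text
t: 19.8
eef_pos: [0.4686, 0.1576, 0.0553]
tool_rot: [-0.001, 0.422, 0.907, -0.001]
contact_force: [-1.0, 0.2, -0.5]
gripper_width: 0.174
grasp_force: 81.9
```

send_rows(
  deltas="0 0 0 0;0 0 0 0",
)

```text
t: 20.0
eef_pos: [0.4708, 0.1584, 0.0582]
tool_rot: [0.0, 0.422, 0.907, 0.001]
contact_force: [-0.4, 0.3, -0.5]
gripper_width: 0.17
grasp_force: 81.9
```

```bash
python3 c.py
```

```text
20.0 [0.47077479 0.15844291 0.05824231] ang 130.08252335210707 to go (tool) [-0.     -0.0015  0.0298] [-0.42557311  0.27580082 -0.5139801 ]
```

send_rows(
  deltas="0 -0.001 0.008 0;0 -0.001 0.016 0;0 -0.001 0.022 0;0 -0.001 0.026 0;0 -0.001 0.029 0",
)

```text
t: 20.5
eef_pos: [0.469, 0.1575, 0.0282]
tool_rot: [-0.0, 0.422, 0.907, -0.0]
contact_force: [-9.5, -2.3, 42.7]
gripper_width: 0.173
grasp_force: 88.4
```

send_rows(
  deltas="0 0 0 0;0 0 0 0",
)

```text
t: 20.7
eef_pos: [0.469, 0.1575, 0.0284]
tool_rot: [-0.0, 0.422, 0.907, -0.0]
contact_force: [-2.6, -1.0, 2.9]
gripper_width: 0.175
grasp_force: 82.6
```

```bash
python3 c.py
```

```text
20.7 [0.46896985 0.15745776 0.02836929] ang 130.06575459614382 to go (tool) [-0.0004  0.0006 -0.    ] [-2.57544352 -1.01332384  2.89394212]
```

send_rows(
  deltas="0 0 0 0;0 0 0 0;0 0 0 0;0 0 0 0;0 0 0 0",
  claw=0.5,
)

```text
t: 21.2
eef_pos: [0.4693, 0.1577, 0.0284]
tool_rot: [0.0, 0.422, 0.907, 0.0]
contact_force: [-0.3, -0.4, -0.7]
gripper_width: 0.498
grasp_force: 0.0
```

send_rows(
  deltas="0 0 -0.015 0;0 0 -0.04 0;0 0 -0.08 0;0 0 -0.12 0;0 0 -0.17 0",
)

```text
t: 21.7
eef_pos: [0.4681, 0.1571, 0.199]
tool_rot: [-0.001, 0.422, 0.907, -0.001]
contact_force: [0.3, 1.0, 0.1]
gripper_width: 0.503
grasp_force: 0.0
```

send_rows(
  deltas="0.04 0 -0.02 0;0.08 0 -0.04 0;0.1 0 -0.04 0;0.1 0 -0.04 0;0.1 0 -0.04 0",
)

```text
t: 22.2
eef_pos: [0.4047, 0.2339, 0.2383]
tool_rot: [0.0, 0.421, 0.907, -0.0]
contact_force: [0.4, 0.2, -0.8]
gripper_width: 0.499
grasp_force: 0.0
```

```bash
python3 - <<'E'
from h import *
p=bot.read_camera("wrist");save(p,"w5")
for q in ["hook_grip","hook_tip","cradle"]:
    for d in bot.landmark_of(p,q)[:1]: print(q,np.round(d["xyz"],4),round(d["confidence"],2))
m=bot.masks_of(p,"hook_grip")[0]["mask"]
P=pts(p,m);P=P[(P[:,2]>.03)&(P[:,2]<.08)];c=P[:,:2].mean(0);w=np.linalg.svd(P[:,:2]-c,full_matrices=False)[2][0];w=w*np.sign(w[0])
s=(P[:,:2]-c)@w;e=c+s.min()*w;print("grip",e+.055*w,np.degrees(np.arctan2(w[1],w[0])),np.ptp(s),"handle top",np.median(P[s<s.min()+.09,2]))
p=bot.read_camera("top");P=pts(p);d=P[:,:2]-O;x,y,z=d@X,d@Y,P[:,2]
t=(abs(y)<.06)&(x<-.055)&(x>-.12)&(z>.035)&(z<.055);print(t.sum(),np.percentile(x[t],[1,5,25,50]) if t.sum() else "")
a=cv2.resize(p["img"][200:300,230:480],(640,256));b=cv2.imread("pics/w5.png")[100:400]
cv2.imwrite("pics/end.png",np.vstack([a[:,:,::-1],b]))
E
```

```text
hook_grip [0.4682 0.1578 0.0354] 0.81
hook_tip [0.5561 0.0541 0.0136] 0.94
cradle [ 4.686e-01  1.618e-01 -3.000e-04] 0.59
grip [0.46898982 0.15842732] -50.58608227218712 0.18713691456302697 handle top 0.04903431107529099
52 [-0.06764533 -0.06623451 -0.06537569 -0.06488626]
```

View pics/end.png

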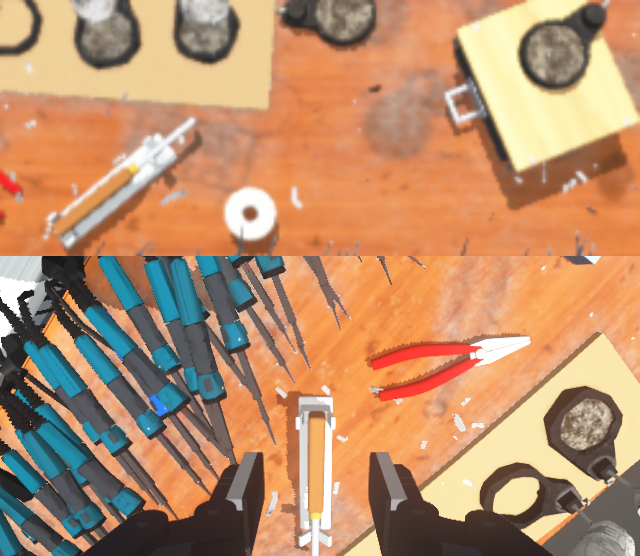

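The loop now stands out in front of the riser at (465,103). Depth puts the drawer face at about -65 mm, and the hook lies in its cradle as at the start.

```bash
python3 -c "
from station import bot
print(bot.hand_in())"
```

```text
the job is handed in; nothing more can be done
None
```

The drawer is out to its stop (camera depth puts its face about 65 mm out), the hook is back in its cradle, the other things look undisturbed, and the job was handed in at about 22 s; no verdict came back.

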